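# Clamp a glued handset in the glue-up clamp

### The job

The white remote-control handset has just been glued shut and must be clamped while it sets: lay it buttons up along the middle of the clamp's rubber bed and slide it under the raised screw foot until its end rests against the steel end stop. Then turn the T-handle clockwise until the foot bears on the handset and the handle stiffens, about an eighth of a turn past first touch, so that it is firmly held but not crushed. Let go and leave the other things on the desk alone.

Things in the scene. Friction and masses are not known exactly. Their poses are not given: they have to be found in the camera images.
- handset: White remote-control handset with small round buttons, 125 x 42 x 17 mm (the flat case 16 mm), about 0.08 kg, lying loose on the desk button side up. Origin at the centre of its underside; x along its 125 mm length, y across its 42 mm width, z up out of the buttons. Grasp it across the 42 mm width. Either end may go to the end stop.
- clamp: Grey screw clamp fixed to the desk; place and yaw differ from run to run. Origin on the desk right below the screw axis, z up. Its bed is a rubber-faced strip 66 mm wide (x -33 to +33 mm), top at z 22 mm, running along the clamp's y axis from y -203 mm (open loading end) to the end stop at y +32 mm.
- stop_face (a point): Point on the face of the steel end stop (60 mm wide, top 46 mm above the desk), at the height of the bed's top, on the bed's centre line. Axes as the clamp's.
- bed_free (a point): Point on the bed's top, on its centre line, 125 mm from the screw axis towards the loading end. With its middle here the handset lies wholly on the bed, its leading end 62 mm short of the screw axis, and a gripper has room above it. Axes as the clamp's.
- handle_grip (a point): Centre of the T-handle's crossbar, on the vertical screw axis, 172 mm above the desk when wound up. The crossbar is a plain steel bar 80 mm long (along this point's x axis, which turns with it), 14 mm wide, 18 mm high, on a 14 mm screw. Take it from above across the 14 mm width, in the middle. It sinks 4 mm per radian as it is turned clockwise seen from above.
- foot_pad (a point): Centre of the underside of the round rubber-faced foot (33 mm diameter) at the screw's lower end, on the screw axis. The foot does not turn. At the start it is 42.8 to 47.2 mm above the desk, 4 to 9 mm above a handset lying on the bed.
- foot: The foot itself, same origin as foot_pad. It is sprung in the screw: once it meets the handset it stops sinking and presses 32 N more for each further radian of the handle (8 N per mm of screw travel).
- handle (a joint): Turn of the T-handle in rad: 0 fully wound up, growing as it is turned clockwise seen from above (tightened); starts between 0.2 and 1.3. With the handset under it the foot touches at about 2.45. Running free the handle takes a steady 0.18 N m; after touching, this rises by about 0.13 N m per rad. It stays where it is left, up to about 45 N of clamping.
- tin: Small white tin of screws, 50 x 72 x 22 mm, origin at the centre of its underside. A bystander.
- tape_rule: Tape measure, 64 x 80 x 38 mm, origin at the centre of its underside. A bystander.
- tape_roll: Roll of tape lying flat, 86 mm diameter, 24 mm high, origin at the centre of its underside. A bystander.
- boss_top (a point): Point on the screw axis at the top of the clamp's arm, 127 mm above the desk. The arm (clamp y -20 to +20 mm, z 92 to 116 mm) reaches over the bed to x -17 mm from a column at x +61 to +95 mm, y -23 to +23 mm, and ends in a round boss of 42 mm diameter around the screw. Between bed and arm only the foot hangs.
Mind the look-alikes: they are no part of the job. Of the things like the handset, leave any that is blue; of the rest the larger one is meant.

How it is judged:
By the outcome, as a careful person would: the job done as asked, in the order asked, and still so for the second after the job is handed in, with the robot touching nothing.
It also fails if it takes over 72 s, if anything falls off the work surface, if the arm or the gripper's body presses on something with over 40 N, if the wrist force passes 120 N, or if a joint passes its speed limit or range.

### The arm

A 6-joint arm with a two-finger parallel gripper is mounted at the origin on a cart in front of the work surface, level with it; the furniture and walls round the work are solid. World frame = base frame: x ahead of the robot, y to its left, z up, the work surface at z = 0. Lengths are in m, angles in rad, forces in N, time in s.
With the tool pointing down it reaches from about 0.3 to 0.85 m from the base axis. Payload 5.4 kg.
Tool frame: the origin (TCP) lies at the very end of the fingers, on their centre line; the grasp point (between the pads) lies 19 mm behind it; z points along the fingers, y is the line along which they close (so a half turn about z gives the same grasp; the last joint's range is limited). The gripper opens to 85 mm and grips with 20 to 120 N. Pads are 22 mm wide; open, the fingers measure 114 mm over their backs; the gripper's body (76 mm by 85 mm) begins 54 mm behind the grasp point. The pads swing forward as they close: fully open they stand 13 mm farther back than shut.
Start: joints at [-1.496, 0.158, 1.597, -0, 1.386, -0.21], TCP at [0.162, -0.552, 0.205] pointing down, gripper open.
Joint ranges: [-2.91, 2.91], [-0.94, 2.29], [0.18, 2.7], [-1.29, 4.43], [0.17, 2.64], [-3, 3]. Speed limits (rad/s): [2.57, 2.57, 3.14, 3.14, 3.14, 3.14].

### API

Orientations are given as a rotation vector (axis times angle).
In Python, from rig import robot gives the robot as it stands.
- The arm moves only by the tool servo_tool, never from a script. Its argument "steps" is text: rows parted by semicolons, each of 5 numbers parted by spaces: the shift along the tool's x, y, z in mm, then the turn about the tool's z in degrees, then the opening, from -1 (shut) to 1 (fully open). In form: tx ty tz yaw gripper; .... A call has 1 to 12 rows; each row is the pose to reach, as a shift and turn from the pose commanded when the call began, along the tool's axes at that moment; what a row does not reach only later rows make up. A row lasts 1/12 s, in which the tool goes at most 41.7 mm and 7.16 degrees, less where a joint would pass 70% of its speed; a pose out of reach is approached as far as the arm can. A call with a gripper value outside its range is refused whole. The fingers move at their own pace and stop on an object; the grip force is fixed at half the most. Time passes only in rows, so rows that repeat a pose let the fingers close. It gives the time, the measured TCP pose, the force, the opening and the grip force at its end, in the units of the state.
- robot.state(): the state, without advancing time (a new reading comes with each control period).
- robot.read_camera(name): name is "scene" or "top" or "wrist"; returns a dict with "pixels" (384x512x3 uint8, red, green, blue), "fx", "fy", "cx", "cy" (pixels), "origin" and "attitude" of the camera in the world; the wrist camera has in their place "mount" (4x4, takes a point from camera to tool coordinates, whose origin is the TCP and whose axes are the flange's). Camera axes: x right, y down, z forward; pixel columns grow to the right and rows downward; lengths in m; the calibration is good to about 2 mm. A picture is of the moment at which its call begins: read the wrist's pose just before it. There is no depth.
- robot.hand_in(): hands the job in; it is judged then, once.
The state is a dict: "time": time; "joint_positions": joint angles; "joint_velocities": joint speeds; "effort": joint torques, N m; "ee_pos": TCP position; "eef_rot": TCP orientation; "contact_force": force on the tool from outside, world axes, zero at the start; "torque": the same for the moment, N m; "width": finger opening in m; "finger_force": force on a finger pad.
Only numpy, scipy, OpenCV 4.12 (cv2) and the standard library are available. Lean on these libraries where they do the work, as an engineer would, in place of code of your own. Each camera call takes 0.05 s, during which the arm holds its last target. There are 200 camera calls.

## Working session

There is one attempt and no reset: what is moved stays moved. The work goes in short steps, Python scripts to look and compute and a tool call to move; the robot and the scene stay as the last step left them, time stands still between calls to the robot, and variables do not carry over. Pictures are saved under pics/ and viewed, at most 10 in all, crops included, and the job is handed in when it is done.

Besides the shell and the picture viewer there is one more tool, called in YAML: its name, and indented under it one key for each argument. servo_tool: Moves the arm, as the interface text tells. Its arguments: {"type":"object","properties":{"steps":{"type":"string"}},"required":["steps"]}

```bash
mkdir -p pics; ls; cat > h.py <<'E'
import numpy as np,cv2
from scipy.spatial.transform import Rotation as R
from rig import robot
def look(n,f=None):
    s=robot.state(); c=robot.read_camera(n)
    K=np.array([[c['fx'],0,c['cx']],[0,c['fy'],c['cy']],[0,0,1]])
    if n=='wrist':
        T=np.eye(4);T[:3,:3]=R.from_rotvec(s['eef_rot']).as_matrix();T[:3,3]=s['ee_pos'];M=T@np.array(c['mount'])
        A,o=M[:3,:3],M[:3,3]
    else:
        a=np.array(c['attitude']);A=a if a.shape==(3,3) else R.from_rotvec(a).as_matrix();o=np.array(c['origin'])
    if f: cv2.imwrite(f,c['pixels'][...,::-1])
    return c['pixels'],K,A,o
def cast(p,z,K,A,o):
    d=A@np.linalg.inv(K)@np.array([p[0],p[1],1.]); return o+d*(z-o[2])/d[2]
def proj(P,K,A,o):
    q=K@(A.T@(np.array(P)-o)); return q[:2]/q[2]
E
python3 - <<'E'
from h import *
import pickle
a=look('scene','pics/s0.png');b=look('top','pics/t0.png')
print(a[2],a[3],b[2],b[3],b[1]); print(robot.state())
pickle.dump((a,b),open('v0.pkl','wb'))
E
```

```text
pics
[[-0.86965778 -0.30593165  0.38742891]
 [-0.49363427  0.53172277 -0.68818319]
 [ 0.00453225 -0.78973206 -0.61343519]] [0.18977488 0.57640241 0.70576842] [[-0.00872569 -0.98733905  0.15838391]
 [-0.99979211  0.01153307  0.01681471]
 [-0.01842847 -0.15820426 -0.98723442]] [ 0.37581841 -0.1260169   1.16819072] [[397.33554281   0.         249.92179869]
 [  0.         397.33554281 188.23642956]
 [  0.           0.           1.        ]]
{'time': 0.1, 'joint_positions': array([-1.49610880e+00,  1.58993992e-01,  1.59810271e+00, -1.18988786e-06,
        1.38621015e+00, -2.10093154e-01]), 'joint_velocities': array([ 0.00044686, -0.00247839, -0.00257572, -0.00135141,  0.00041025,
       -0.00098371]), 'effort': array([-2.80078593e-04, -3.96991503e+01, -3.32337499e+01, -1.53158421e-04,
        4.20670345e-03, -1.36093871e-05]), 'ee_pos': array([ 0.1614829 , -0.55124828,  0.20401273]), 'eef_rot': array([-3.10810543e+00, -4.45579997e-01, -1.80229421e-04]), 'contact_force': array([-0.51456285,  0.43391679,  0.01576638]), 'torque': array([-0.01155906, -0.06116132, -0.01795326]), 'finger_force': 0.0, 'width': 0.08522037250481582}
```

View pics/s0.png

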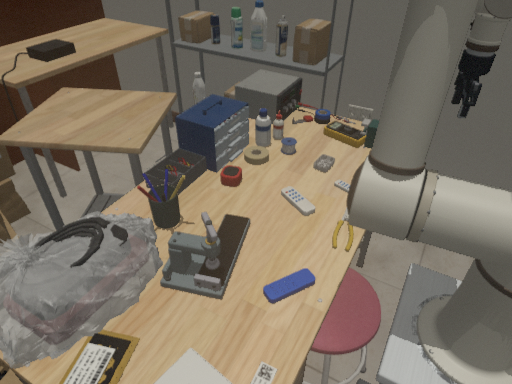

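View pics/t0.png

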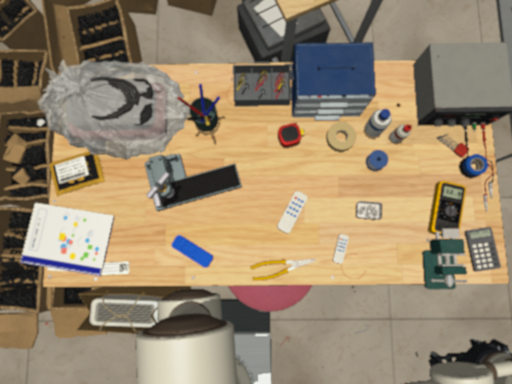

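The scene view shows the white handset at (298,200), the small white one at (343,185), the blue one at (290,285) and the clamp at (210,255). In the top view these are at (292,212), (341,249), (192,251). The bed runs from (240,175) to (157,200), with the T-handle at about (160,186).

```bash
python3 - <<'E'
from h import *
import pickle
a,b=pickle.load(open('v0.pkl','rb'))
im,K,A,o=b
def rect(mask,x0,y0,x1,y1,z,nm):
    m=np.zeros_like(mask);m[y0:y1,x0:x1]=mask[y0:y1,x0:x1]
    cs,_=cv2.findContours(m,cv2.RETR_EXTERNAL,cv2.CHAIN_APPROX_NONE)
    c=max(cs,key=cv2.contourArea); bx=cv2.boxPoints(cv2.minAreaRect(c))
    w=np.array([cast(p,z,K,A,o) for p in bx]);e=[w[1]-w[0],w[2]-w[1]];L=[np.linalg.norm(v) for v in e]
    l=e[int(np.argmax(L))];print(nm,'c',w.mean(0).round(4),'L',np.round(L,4),'yaw',np.degrees(np.arctan2(l[1],l[0])).round(1),bx.round().tolist())
hsv=cv2.cvtColor(im,cv2.COLOR_RGB2HSV)
wh=((hsv[...,1]<60)&(hsv[...,2]>150)).astype(np.uint8)
wh=cv2.morphologyEx(wh,cv2.MORPH_CLOSE,np.ones((3,3)))
rect(wh,270,180,320,240,.012,'handset'); rect(wh,325,225,355,268,.01,'small')
dk=(hsv[...,2]<75).astype(np.uint8)
rect(dk,145,150,250,215,.022,'bed')
big=cv2.resize(im[140:220,135:250],None,fx=6.5,fy=6.5,interpolation=cv2.INTER_CUBIC)
im2=a[0][200:300,155:260]
big2=cv2.resize(im2,None,fx=5.5,fy=5.5,interpolation=cv2.INTER_CUBIC)
cv2.imwrite('pics/c1.png',big[...,::-1]);cv2.imwrite('pics/c2.png',big2[...,::-1])
E
```

```text
handset c [ 0.491  -0.2283  0.012 ] L [0.125  0.0414] yaw -28.8 [[276.0, 227.0], [296.0, 190.0], [308.0, 196.0], [288.0, 234.0]]
small c [ 0.384  -0.3646  0.01  ] L [0.0835 0.029 ] yaw -16.4 [[332.0, 261.0], [339.0, 233.0], [349.0, 235.0], [342.0, 264.0]]
bed c [0.5774 0.0483 0.022 ] L [0.237  0.0829] yaw -73.6 [[155.0, 181.0], [232.0, 158.0], [240.0, 185.0], [162.0, 208.0]]
```

View pics/c1.png

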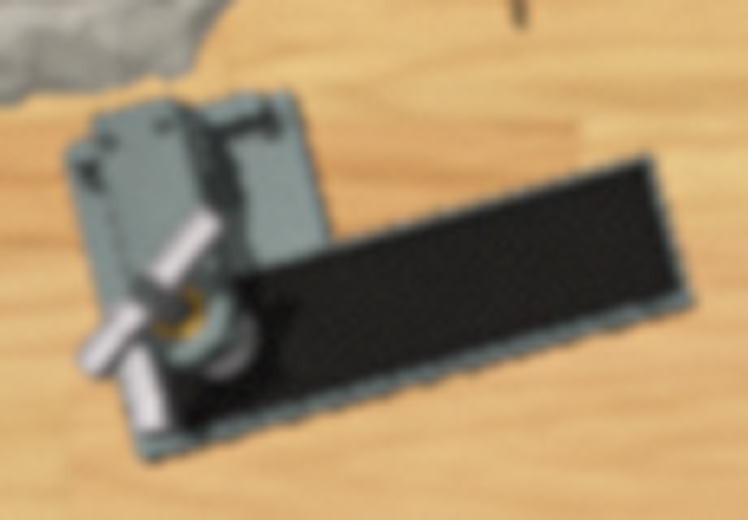

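The crop shows the bed's right-hand corners at crop (648,160) and (680,295), its near edge running to (190,430), the crossbar ends at (85,365) and (215,220), and the stop at (145,385).

```bash
python3 - <<'E'
from h import *
import pickle
a,b=pickle.load(open('v0.pkl','rb'))
im,K,A,o=b
f=lambda u,v,z:cast((u/6.5+135-.42,v/6.5+140-.42),z,K,A,o)
p,q,r,s=[f(*t,.022) for t in((648,160),(680,295),(190,430),(330,242))]
print(p,q,r,s,'width',np.linalg.norm(p-q))
for d in (q-r,p-s): print('edge yaw',np.degrees(np.arctan2(*(d[:2][::-1]))))
h1,h2=f(85,365,.178),f(212,215,.178);print('bar',h1,h2,(h1+h2)/2,np.linalg.norm(h1-h2),np.degrees(np.arctan2(*((h1-h2)[:2][::-1]))))
e=(p+q)/2; 
for y in(-73.6,-74.5):
    d=np.array([np.cos(np.radians(y)),np.sin(np.radians(y)),0]);print('axis from end',e-.203*d)
# scene view of the crossbar: bright grey
E
```

```text
[ 0.63213505 -0.06090763  0.022     ] [ 0.56977031 -0.07517639  0.022     ] [0.51101237 0.14484267 0.022     ] [0.59599589 0.08336151 0.022     ] width 0.06397623010395417
edge yaw -75.04762894859415
edge yaw -75.93689321942439
bar [0.51849705 0.14965095 0.178     ] [0.57737803 0.10149128 0.178     ] [0.54793754 0.12557111 0.178     ] 0.07606788961302972 140.71973557650264
axis from end [0.54363736 0.12669872 0.022     ]
axis from end [0.54670329 0.12757497 0.022     ]
```

View pics/c2.png

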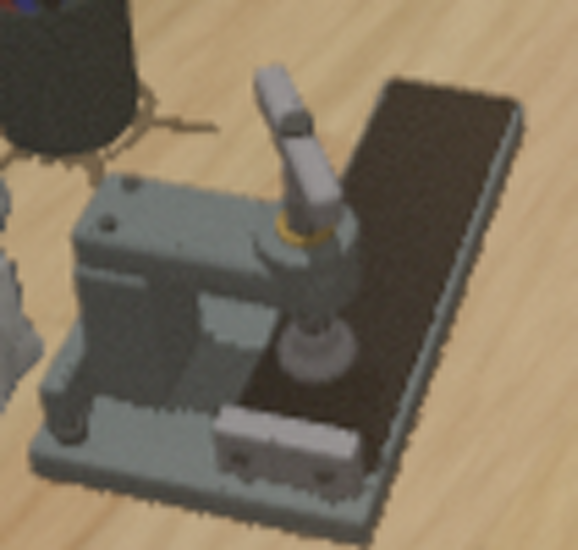

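Bed end, edges and crossbar agree: the screw axis is at about (0.548, 0.127), clamp yaw about 15°, and the widths match. Moving over the handset, to grasp it towards its trailing end.

servo_tool:
  steps: "36 -16 4 -7 1; 72 -32 8 -14 1; 108 -48 12 -21 1; 144 -64 16 -28 1; 180 -80 20 -35 1; 216 -96 24 -42 1; 252 -112 28 -49 1; 288 -128 32 -56 1; 324 -144 36 -63 1; 360 -160 40 -70 1; 396 -176 44 -77 1; 431 -192 48 -84 1"

```text
time: 1.1
ee_pos: [0.5223, -0.2446, 0.1563]
eef_rot: [-2.005, -2.418, 0.0]
contact_force: [-0.6, -0.9, -0.6]
width: 0.085
finger_force: 0.0
```

servo_tool:
  steps: "0 0 0 -7 1; 0 0 0 -14 1; 0 0 0 -21 1; 0 0 0 -28 1; 0 0 0 -35 1; 0 0 0 -42 1; 0 0 0 -49 1; 0 0 0 -51 1; 0 0 0 -51 1; 0 0 0 -51 1; 0 0 0 -51 1"

```text
time: 2.02
ee_pos: [0.521, -0.2463, 0.1566]
eef_rot: [-0.78, -3.043, -0.0]
contact_force: [0.7, 0.3, 0.7]
width: 0.0852
finger_force: 0.0
```

```bash
cat >> h.py <<'E'
def yaw(d): return np.degrees(np.arctan2(d[1],d[0]))
def totool(P):
    s=robot.state(); return (R.from_rotvec(s['eef_rot']).as_matrix().T@(np.array(P)-s['ee_pos'])*1e3).round(1)
E
python3 - <<'E'
from h import *
im,K,A,o=look('wrist','pics/w1.png'); s=robot.state()
T=R.from_rotvec(s['eef_rot']).as_matrix()
print(s['ee_pos'],'toolx yaw',yaw(T[:,0]),T[:,2],s['joint_positions'],'cam',o, T.T@(o-s['ee_pos']))
g=cv2.cvtColor(im,cv2.COLOR_RGB2HSV)
m=((g[...,1]<60)&(g[...,2]>140)).astype(np.uint8);m=cv2.morphologyEx(m,cv2.MORPH_CLOSE,np.ones((9,9)));m=cv2.morphologyEx(m,cv2.MORPH_OPEN,np.ones((5,5)))
for c in cv2.findContours(m,cv2.RETR_EXTERNAL,cv2.CHAIN_APPROX_NONE)[0]:
    if cv2.contourArea(c)<1500: continue
    bx=cv2.boxPoints(cv2.minAreaRect(c)); w=np.array([cast(p,.014,K,A,o) for p in bx]);e=[w[1]-w[0],w[2]-w[1]]
    print(bx.round().tolist(),w.mean(0),[np.linalg.norm(v).round(4) for v in e],[yaw(v).round(1) for v in e])
E
```

```text
[ 0.52111334 -0.24638912  0.15670774] toolx yaw 151.26509448234154 [-3.02427509e-04  2.46361009e-04 -9.99999924e-01] [-6.51205682e-01  2.02333208e-01  1.64440904e+00  1.31240616e-05
  1.29524028e+00 -1.72048686e+00] cam [ 0.45538643 -0.20979201  0.32547574] [ 0.07529195  0.0005035  -0.1687391 ]
[[81.0, 82.0], [104.0, 74.0], [131.0, 149.0], [108.0, 157.0]] [ 0.38533328 -0.36364114  0.014     ] [np.float64(0.0279), np.float64(0.083)] [np.float64(78.7), np.float64(-16.3)]
[[-0.0, 0.0], [94.0, 0.0], [94.0, 67.0], [0.0, 67.0]] [ 0.28964811 -0.36586951  0.014     ] [np.float64(0.0943), np.float64(0.0627)] [np.float64(61.2), np.float64(-38.9)]
```

View pics/w1.png

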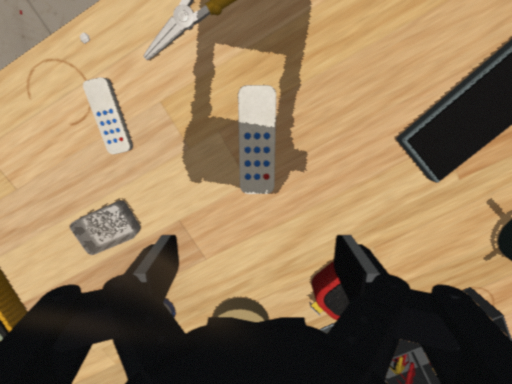

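The wrist view shows the handset upright at pixels (239–275, 86–192), the small look-alike at (107,116) and the bed's end corner at (400,138). The camera sits on the tool's +x side, so I'll turn the tool by 180° to keep the camera clear of the clamp.

servo_tool:
  steps: "0 0 0 7 1; 0 0 0 14 1; 0 0 0 21 1; 0 0 0 28 1; 0 0 0 35 1; 0 0 0 42 1; 0 0 0 49 1; 0 0 0 56 1; 0 0 0 63 1; 0 0 0 70 1; 0 0 0 77 1; 0 0 0 84 1"

```text
time: 3.07
ee_pos: [0.5212, -0.2464, 0.1568]
eef_rot: [-2.621, -1.732, 0.0]
contact_force: [1.0, 0.1, -0.4]
width: 0.0849
finger_force: 0.0
```

servo_tool:
  steps: "0 0 0 7 1; 0 0 0 14 1; 0 0 0 21 1; 0 0 0 28 1; 0 0 0 35 1; 0 0 0 42 1; 0 0 0 49 1; 0 0 0 56 1; 0 0 0 63 1; 0 0 0 70 1; 0 0 0 77 1; 0 0 0 84 1"

```text
time: 4.07
ee_pos: [0.5212, -0.2464, 0.1568]
eef_rot: [-3.107, 0.466, 0.0]
contact_force: [-0.2, -0.4, 0.3]
width: 0.0855
finger_force: 0.0
```

servo_tool:
  steps: "0 0 0 6 1; 0 0 0 12 1; 0 0 0 12 1; 0 0 0 12 1"

```text
time: 4.4
ee_pos: [0.5212, -0.2464, 0.1568]
eef_rot: [-3.045, 0.774, 0.0]
contact_force: [0.6, -0.1, -0.6]
width: 0.0852
finger_force: 0.0
```

```bash
python3 - <<'E'
from h import *
_,K,_,_=look('wrist'); im,K2,A,o=look('wrist','pics/w2.png')
s=robot.state();T=R.from_rotvec(s['eef_rot']).as_matrix();print(s['ee_pos'],yaw(T[:,0]),s['joint_positions'].round(2))
# wrist 1 corners, pose of that moment
A1=R.from_rotvec([-.78,-3.043,0]).as_matrix();c=robot.read_camera('wrist');M=np.array(c['mount'])
o1=np.array([.52111,-.24639,.15671])+A1@M[:3,3];A1=A1@M[:3,:3]
w=[cast(p,.014,K,A1,o1) for p in((239,86),(275,86),(275,192),(240,192))]
print(np.mean(w,0),np.linalg.norm(w[0]-w[1]),np.linalg.norm(w[1]-w[2]),yaw(w[1]-w[2]),yaw(w[0]-w[3]))
C=(np.mean(w,0)+[.491,-.2283,.012])/2
G=C-.042*np.array([np.cos(np.radians(151.3)),np.sin(np.radians(151.3)),0]);G[2]=.002
print('go',G,totool(G))
E
```

```text
[ 0.52120633 -0.24645151  0.15687072] -28.557784803642026 [-0.65  0.2   1.64 -0.    1.3   1.42]
[ 0.49158454 -0.22894237  0.014     ] 0.03932459390156359 0.12181188894015724 152.3854097498299 150.691811346501
go [ 0.52813241 -0.24879057  0.002     ] [  7.2  -1.3 154.9]
```

servo_tool:
  steps: "7 -1 30 0 1; 7 -1 60 0 1; 7 -1 90 0 1; 7 -1 120 0 1; 7 -1 140 0 1; 7 -1 150 0 1; 7 -1 154 0 1; 7 -1 154 0 1; 7 -1 154 0 1"

```text
time: 5.3
ee_pos: [0.5289, -0.2497, 0.0044]
eef_rot: [3.043, -0.777, 0.004]
contact_force: [0.1, -0.0, 0.4]
width: 0.0854
finger_force: 0.0
```

servo_tool:
  steps: "0 0 0 0 -1; 0 0 0 0 -1; 0 0 0 0 -1; 0 0 0 0 -1; 0 0 0 0 -1; 0 0 0 0 -1; 0 0 0 0 -1; 0 0 0 0 -1; 0 0 0 0 -1; 0 0 0 0 -1; 0 0 0 0 -1; 0 0 0 0 -1"

```text
time: 6.3
ee_pos: [0.5279, -0.2489, 0.0029]
eef_rot: [-3.044, 0.778, 0.0]
contact_force: [0.1, 0.6, 0.1]
width: 0.0002
finger_force: 0.0
```

servo_tool:
  steps: "0 0 -5 0 -1; 0 0 -15 0 -1; 0 0 -35 0 -1; 0 0 -60 0 -1; 0 0 -80 0 -1; 0 0 -80 0 -1; 0 0 -80 0 -1"

```text
time: 6.88
ee_pos: [0.5291, -0.2499, 0.0853]
eef_rot: [3.042, -0.778, 0.006]
contact_force: [-0.1, 0.9, -0.6]
width: -0.0002
finger_force: 0.0
```

The fingers closed on nothing, so I'll look again.

```bash
python3 - <<'E'
from h import *
im,K,A,o=look('top','pics/t2.png')
im2,K2,A2,o2=look('wrist')
hsv=cv2.cvtColor(im,cv2.COLOR_RGB2HSV)
print(robot.state()['ee_pos'],totool([.4913,-.2286,.008]))
a=cv2.resize(im[160:270,240:380],None,fx=3.6,fy=3.6);b=im2
h=max(a.shape[0],b.shape[0])
cv=np.zeros((h,800,3),np.uint8); a=a[:, :400];b=cv2.resize(b,(400,300));cv[:a.shape[0],:400]=a;cv[:300,400:]=b
cv2.imwrite('pics/m2.png',cv[...,::-1])
E
```

```text
[ 0.52733515 -0.24854898  0.08234423] [-41.1  -0.2  74.4]
```

View pics/m2.png

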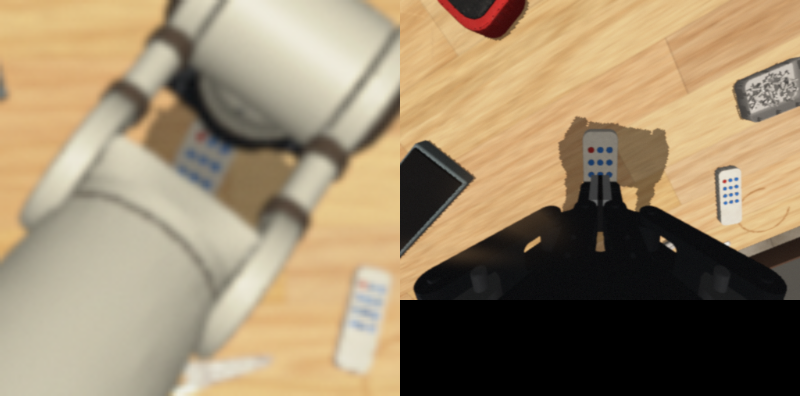

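```bash
python3 - <<'E'
from h import *
im,K,A,o=look('wrist')
g=cv2.cvtColor(im,cv2.COLOR_RGB2HSV).astype(int)
# edges of handset end: print rows/cols of low-sat bright-ish
sub=(g[...,1]<45)&(g[...,2]>90)
m=np.zeros(sub.shape,bool);m[150:235,225:300]=sub[150:235,225:300]
ys,xs=np.nonzero(m);print(xs.min(),xs.max(),ys.min(),ys.max())
for v in range(160,232,6):
    q=np.nonzero(m[v])[0]
    if len(q): print(v,q.min(),q.max(),totool(cast((q.min(),v),.016,K,A,o)),totool(cast((q.max(),v),.016,K,A,o)))
print(robot.state()['ee_pos'],np.array(robot.read_camera('wrist')['mount']).round(4))
E
```

```text
235 278 165 231
172 236 276 [ 17.8 -18.5  65.7] [17.8 17.7 65.7]
178 235 278 [ 12.2 -19.5  65.8] [12.2 19.7 65.7]
184 235 277 [  6.5 -19.7  65.8] [ 6.5 18.9 65.8]
190 235 277 [  0.7 -19.8  65.8] [ 0.7 19.  65.8]
196 235 277 [ -5.1 -19.9  65.8] [-5.2 19.1 65.8]
202 235 277 [-11.1 -20.1  65.8] [-11.1  19.3  65.8]
208 235 277 [-17.1 -20.2  65.8] [-17.1  19.4  65.8]
214 236 277 [-23.2 -19.4  65.8] [-23.2  19.5  65.8]
220 236 277 [-29.4 -19.6  65.8] [-29.4  19.7  65.8]
226 236 276 [-35.7 -19.7  65.9] [-35.7  18.8  65.8]
[ 0.52699397 -0.24832787  0.08177317] [[-1.200e-03 -9.557e-01 -2.944e-01  7.510e-02]
 [ 1.000e+00 -1.100e-03 -2.000e-04 -5.000e-04]
 [-1.000e-04 -2.944e-01  9.557e-01 -1.688e-01]
 [ 0.000e+00  0.000e+00  0.000e+00  1.000e+00]]
```

The handset has not moved and lies centred under the fingers, so the reported tool height is suspect. I'll check it with a gentle touch of the shut fingers on the handset's top, which should come at z ≈ 0.016.

servo_tool:
  steps: "0 0 20 0 -1; 0 0 40 0 -1; 0 0 55 0 -1; 0 0 60 0 -1; 0 0 60 0 -1; 0 0 60 0 -1"

```text
time: 7.58
ee_pos: [0.5277, -0.2489, 0.0228]
eef_rot: [-3.043, 0.778, 0.001]
contact_force: [0.2, -0.1, 0.5]
width: 0.0001
finger_force: 0.0
```

servo_tool:
  steps: "0 0 2 0 -1; 0 0 4 0 -1; 0 0 4 0 -1; 0 0 4 0 -1"

```text
time: 7.92
ee_pos: [0.5281, -0.2491, 0.0193]
eef_rot: [3.043, -0.778, 0.001]
contact_force: [0.1, -0.9, 0.2]
width: -0.0001
finger_force: 0.0
```

servo_tool:
  steps: "0 0 1 0 -1; 0 0 2 0 -1; 0 0 2 0 -1; 0 0 2 0 -1"

```text
time: 8.25
ee_pos: [0.5278, -0.2489, 0.0168]
eef_rot: [-3.044, 0.778, 0.0]
contact_force: [-0.1, -0.5, 0.3]
width: -0.0
finger_force: 0.0
```

servo_tool:
  steps: "0 0 1 0 -1; 0 0 2 0 -1; 0 0 2 0 -1; 0 0 2 0 -1"

```text
time: 8.58
ee_pos: [0.5278, -0.2489, 0.0148]
eef_rot: [-3.044, 0.778, 0.0]
contact_force: [-0.8, 0.3, 0.2]
width: 0.0002
finger_force: 0.0
```

servo_tool:
  steps: "0 0 1 0 -1; 0 0 2 0 -1; 0 0 2 0 -1; 0 0 2 0 -1"

```text
time: 8.92
ee_pos: [0.5278, -0.2489, 0.0128]
eef_rot: [-3.044, 0.778, 0.0]
contact_force: [-0.1, 0.5, 0.2]
width: -0.0003
finger_force: 0.0
```

servo_tool:
  steps: "0 0 1 0 -1; 0 0 2 0 -1; 0 0 2 0 -1; 0 0 2 0 -1"

```text
time: 9.25
ee_pos: [0.5278, -0.2489, 0.0108]
eef_rot: [-3.044, 0.778, 0.0]
contact_force: [0.1, 0.4, 0.3]
width: 0.0005
finger_force: 0.0
```

No contact, so there is a height offset. It was free at 0.003 before, so I'll continue from there.

servo_tool:
  steps: "0 0 2 0 -1; 0 0 4 0 -1; 0 0 6 0 -1; 0 0 8 0 -1; 0 0 8 0 -1; 0 0 8 0 -1"

```text
time: 9.75
ee_pos: [0.5277, -0.2488, 0.0026]
eef_rot: [-3.043, 0.778, 0.001]
contact_force: [1.1, -0.1, 1.0]
width: -0.0001
finger_force: 0.0
```

servo_tool:
  steps: "0 0 1 0 -1; 0 0 2 0 -1; 0 0 2 0 -1; 0 0 2 0 -1"

```text
time: 10.08
ee_pos: [0.5278, -0.2489, 0.0009]
eef_rot: [-3.044, 0.778, 0.0]
contact_force: [0.3, 0.4, 0.3]
width: -0.0
finger_force: 0.0
```

```bash
python3 - <<'E'
from h import *
im,K,A,o=look('scene')
e=robot.state()['ee_pos'];p=proj(e,K,A,o);print(e,p)
for dz in(0,.01,.02):print(dz,proj(e+[0,0,dz],K,A,o))
x,y=p.astype(int);x0=max(0,min(x-50,412));y0=max(0,y-70)
c=cv2.resize(im[y0:y0+100,x0:x0+100],None,fx=6,fy=6,interpolation=cv2.INTER_CUBIC)
cv2.circle(c,(int((p[0]-x0)*6),int((p[1]-y0)*6)),4,(255,0,0),1);print(x0,y0)
cv2.imwrite('pics/s3.png',c[...,::-1])
E
```

```text
[ 0.52785713 -0.24895037  0.00090664] [288.76350009 194.52294442]
0 [288.76350009 194.52294442]
0.01 [288.97517181 191.94843536]
0.02 [289.1891641 189.3457018]
238 124
```

View pics/s3.png

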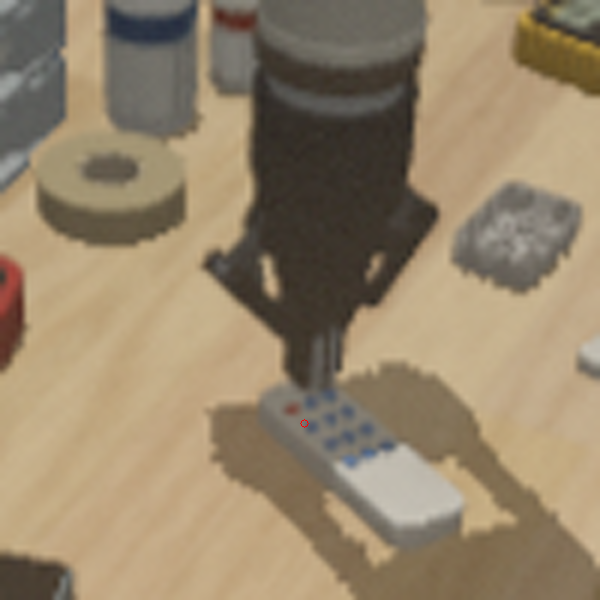

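The shut fingertip shows at crop (318,390), behind and above the projected TCP (305,423), so it hovers about 2 cm higher than reported or is shifted sideways. I'll solve for the tool offset using the wrist view and the known objects.

```bash
python3 - <<'E'
from h import *
from scipy.optimize import least_squares
im,K,A,o=look('wrist','pics/w4.png');ti=pickle=None
import pickle
a,b=pickle.load(open('v0.pkl','rb'))
print(K[0,0],K[1,1],K[0,2],K[1,2],'cam',o)
g=cv2.cvtColor(im,cv2.COLOR_RGB2HSV).astype(int)
m=((g[...,1]<60)&(g[...,2]>85)).astype(np.uint8)
n,l,st,ce=cv2.connectedComponentsWithStats(m)
for i in range(1,n):
    if st[i,4]>200:
        c=cv2.findContours((l==i).astype(np.uint8),0,1)[0][0];r=cv2.minAreaRect(c);print(st[i],r,totool(cast(r[0],.01,K,A,o)),cast(r[0],.01,K,A,o).round(4))
# same analysis with the saved w2 image (tool at .52121,-.24645,.15687)
im=cv2.imread('pics/w2.png')[...,::-1];g=cv2.cvtColor(im,cv2.COLOR_RGB2HSV).astype(int)
m=((g[...,1]<60)&(g[...,2]>85)).astype(np.uint8);n,l,st,ce=cv2.connectedComponentsWithStats(m)
for i in range(1,n):
    if st[i,4]>200:
        c=cv2.findContours((l==i).astype(np.uint8),0,1)[0][0];r=cv2.minAreaRect(c);print('w2',st[i],r)
E
```

```text
267.190497753034 267.190497753034 255.8893487657958 187.46839125344016 cam [ 0.59398912 -0.28458491  0.16973879]
[ 223  191   67   68 2475] ((256.0, 224.5), (67.0, 66.0), 90.0) [ 0.6 -0.5 -9.1] [ 0.5286 -0.2488  0.01  ]
[ 462  256   50  100 3918] ((486.5, 305.5), (99.0, 49.0), 90.0) [-63.7 166.4  -9.1] [ 0.3921 -0.3643  0.01  ]
[250 300  13  23 253] ((256.0, 311.0), (22.0, 12.0), 90.0) [-68.4  -0.6  -9.1] [ 0.4681 -0.2157  0.01  ]
w2 [ 393   73   76   65 3025] ((431.40118408203125, 105.25625610351562), (45.510414123535156, 78.69770050048828), 67.93209838867188)
w2 [ 238  147   35   97 2846] ((255.0, 195.0), (96.0, 34.0), 90.0)
w2 [ 19 160 100 147 519] ((46.570281982421875, 232.2572021484375), (63.92789840698242, 145.77371215820312), 42.709388732910156)
w2 [ 374  186   28   62 1321] ((387.317138671875, 216.41502380371094), (61.00220489501953, 24.722793579101562), 86.3086166381836)
w2 [ 401  232  111   68 3648] ((464.5650939941406, 277.0561828613281), (50.384620666503906, 118.07693481445312), 67.38013458251953)
w2 [291 263  44  36 527] ((314.76953125, 279.10040283203125), (16.462190628051758, 47.31355285644531), 52.43141174316406)
```

View pics/w4.png

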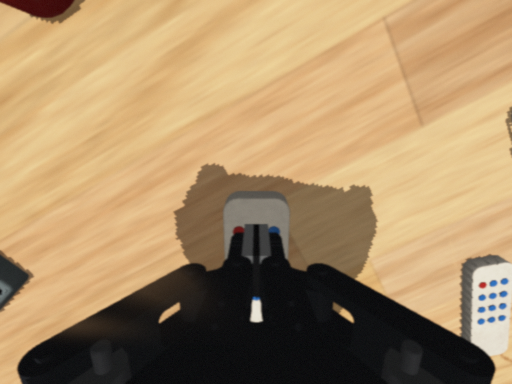

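In this view the handset is 67 px wide, so the camera height is right. The shut fingertips, at about (256,226), really end ~16–20 mm behind the stated TCP. I'll keep probing down until they touch the handset's top.

servo_tool:
  steps: "0 0 1 0 -1; 0 0 2 0 -1; 0 0 2 0 -1; 0 0 2 0 -1"

```text
time: 10.52
ee_pos: [0.5277, -0.2489, -0.0012]
eef_rot: [-3.044, 0.778, 0.0]
contact_force: [-0.2, 0.0, 0.6]
width: -0.0002
finger_force: 0.0
```

servo_tool:
  steps: "0 0 1 0 -1; 0 0 2 0 -1; 0 0 2 0 -1; 0 0 2 0 -1"

```text
time: 10.85
ee_pos: [0.5278, -0.2489, -0.0032]
eef_rot: [-3.044, 0.778, 0.0]
contact_force: [0.2, 0.3, 0.2]
width: 0.0003
finger_force: 0.0
```

servo_tool:
  steps: "0 0 1 0 -1; 0 0 2 0 -1; 0 0 2 0 -1; 0 0 2 0 -1"

```text
time: 11.18
ee_pos: [0.5277, -0.2489, -0.0053]
eef_rot: [-3.044, 0.778, 0.0]
contact_force: [0.1, -0.3, 0.2]
width: -0.0001
finger_force: 0.0
```

servo_tool:
  steps: "0 0 1 0 -1; 0 0 2 0 -1; 0 0 2 0 -1; 0 0 2 0 -1"

```text
time: 11.52
ee_pos: [0.5277, -0.2489, -0.0072]
eef_rot: [-3.044, 0.778, 0.0]
contact_force: [-0.6, -0.4, 0.4]
width: -0.0
finger_force: 0.0
```

servo_tool:
  steps: "0 0 1 0 -1; 0 0 2 0 -1; 0 0 2 0 -1; 0 0 2 0 -1"

```text
time: 11.85
ee_pos: [0.5278, -0.2489, -0.0092]
eef_rot: [-3.044, 0.778, 0.0]
contact_force: [-0.4, -0.9, -0.6]
width: 0.0001
finger_force: 0.0
```

servo_tool:
  steps: "0 0 1 0 -1; 0 0 2 0 -1; 0 0 2 0 -1; 0 0 2 0 -1"

```text
time: 12.18
ee_pos: [0.528, -0.2491, -0.0103]
eef_rot: [3.044, -0.778, 0.0]
contact_force: [-1.5, 1.7, 5.4]
width: 0.0002
finger_force: 2.8
```

Contact came at reading −0.010, so the shut tips are really at reading + 26.5 mm, and I'll use that from here on. Next: lift, open, go down to reading ≈ −0.029 and grasp.

servo_tool:
  steps: "0 0 -20 0 -1; 0 0 -25 0 1; 0 0 -25 0 1; 0 0 -25 0 1; 0 0 -25 0 1; 0 0 -25 0 1; 0 0 -25 0 1; 0 0 -25 0 1; 0 0 -25 0 1; 0 0 -25 0 1; 0 0 -25 0 1; 0 0 -25 0 1"

```text
time: 13.18
ee_pos: [0.5278, -0.2489, 0.0139]
eef_rot: [-3.044, 0.778, 0.0]
contact_force: [-0.7, 0.2, -0.0]
width: 0.0852
finger_force: 0.0
```

servo_tool:
  steps: "0 0 15 0 1; 0 0 25 0 1; 0 0 33 0 1; 0 0 38 0 1; 0 0 42 0 1; 0 0 42 0 1; 0 0 42 0 1"

```text
time: 13.77
ee_pos: [0.5279, -0.249, -0.0281]
eef_rot: [-3.044, 0.778, 0.0]
contact_force: [0.1, -0.7, 0.9]
width: 0.0855
finger_force: 0.0
```

servo_tool:
  steps: "0 0 0 0 -1; 0 0 0 0 -1; 0 0 0 0 -1; 0 0 0 0 -1; 0 0 0 0 -1; 0 0 0 0 -1; 0 0 0 0 -1; 0 0 0 0 -1; 0 0 0 0 -1; 0 0 0 0 -1"

```text
time: 14.6
ee_pos: [0.5285, -0.2494, -0.0273]
eef_rot: [3.043, -0.778, 0.002]
contact_force: [0.0, 0.4, 5.6]
width: 0.0407
finger_force: 63.0
```

Gripped at about 41 mm. Lift, then carry it to above bed_free.

servo_tool:
  steps: "0 0 -15 0 -1; 0 0 -40 0 -1; 0 0 -65 0 -1; 0 0 -85 0 -1; 0 0 -85 0 -1; 0 0 -85 0 -1"

```text
time: 15.1
ee_pos: [0.5282, -0.2492, 0.0573]
eef_rot: [3.043, -0.778, 0.002]
contact_force: [0.2, 0.8, -1.6]
width: 0.0407
finger_force: 62.5
```

servo_tool:
  steps: "-5 -22 0 5 -1; -10 -44 0 10 -1; -15 -66 0 15 -1; -19 -88 0 20 -1; -24 -110 0 25 -1; -29 -132 0 30 -1; -34 -154 0 35 -1; -38 -176 0 40 -1; -43 -198 0 45 -1; -48 -219 0 46 -1; -48 -219 0 46 -1; -48 -219 0 46 -1"

```text
time: 16.1
ee_pos: [0.5892, -0.0325, 0.0545]
eef_rot: [2.499, -1.901, -0.006]
contact_force: [-0.4, -0.2, -1.1]
width: 0.0406
finger_force: 62.4
```

```bash
python3 - <<'E'
from h import *
im,K,A,o=look('wrist','pics/w5.png');s=robot.state();T=R.from_rotvec(s['eef_rot']).as_matrix()
print(s['ee_pos'],yaw(T[:,0]),s['width'],s['joint_positions'].round(2))
a=cv2.resize(im,(400,300));sc,K2,A2,o2=look('scene');b=cv2.resize(sc[150:300,150:350],(400,300))
cv2.imwrite('pics/m5.png',np.hstack([a,b])[...,::-1])
E
```

```text
[ 0.58937267 -0.03347683  0.05485987] -74.6134318833756 0.04090320807238401 [-0.26  0.36  1.67 -0.    1.12  2.61]
```

View pics/m5.png

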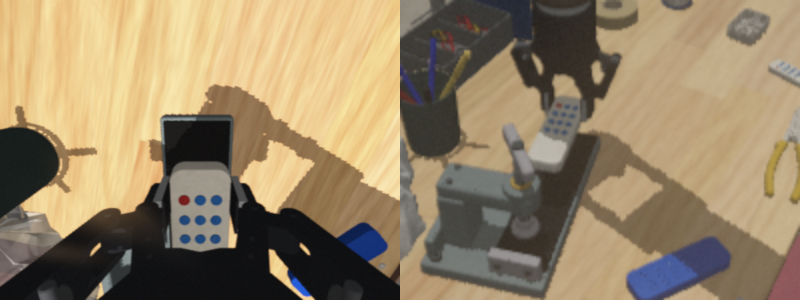

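The handset hangs over the bed's loading end, well aligned. The bed shows at (162–232, 117–165) in the left half. I'll measure its edges numerically.

```bash
python3 - <<'E'
from h import *
c=robot.read_camera('wrist');M=np.array(c['mount']);K=np.array([[c['fx'],0,c['cx']],[0,c['fy'],c['cy']],[0,0,1]])
s=robot.state();T=R.from_rotvec(s['eef_rot']).as_matrix();A=T@M[:3,:3];o=np.array([.58937,-.03348,.05486])+T@M[:3,3]
im=cv2.imread('pics/w5.png');v=im.max(2)
for r in range(146,214,6):
    q=np.nonzero(v[r,195:315]<50)[0]+195
    if len(q)>20:
        L,Rr=cast((q.min(),r),.022,K,A,o),cast((q.max(),r),.022,K,A,o);tl,tr=totool(L),totool(Rr)
        print(r,q.min(),q.max(),tl,tr,(tl[:2]+tr[:2])/2,np.linalg.norm(L-Rr).round(4))
# handset edges in gripper
g=cv2.cvtColor(im,cv2.COLOR_BGR2HSV).astype(int)
for r in(225,240,250):
    q=np.nonzero((g[r,210:300,1]<60)&(g[r,210:300,2]>110))[0]+210;print(r,q.min(),q.max())
# top edge row of the bed
print([int(x) for x in v[135:165,256]])
E
```

```text
158 210 294 [ 35.2 -35.2  33.6] [35.1 29.  33.7] [35.15 -3.1 ] 0.0642
164 211 294 [ 30.6 -34.6  33.6] [30.5 29.2 33.7] [30.55 -2.7 ] 0.0638
170 211 293 [ 25.8 -34.9  33.6] [25.7 28.6 33.7] [25.75 -3.15] 0.0635
176 211 293 [ 21.  -35.1  33.6] [20.9 28.8 33.7] [20.95 -3.15] 0.0639
182 212 293 [ 16.2 -34.6  33.6] [16.1 29.  33.7] [16.15 -2.8 ] 0.0636
188 211 293 [ 11.2 -35.6  33.6] [11.1 29.2 33.8] [11.15 -3.2 ] 0.0648
194 211 292 [  6.2 -35.9  33.6] [ 6.1 28.6 33.8] [ 6.15 -3.65] 0.0645
200 211 292 [  1.2 -36.1  33.6] [ 1.1 28.8 33.8] [ 1.15 -3.65] 0.0649
206 212 292 [ -4.  -35.6  33.6] [-4.1 29.  33.8] [-4.05 -3.3 ] 0.0646
225 219 293
240 218 294
250 218 293
[242, 238, 237, 237, 231, 214, 203, 192, 156, 142, 133, 110, 68, 55, 61, 68, 77, 80, 79, 54, 22, 19, 17, 19, 19, 19, 19, 19, 20, 20]
```

The bed is centred 3 mm to tool −y, with yaw within 0.5°; the bed's end puts the TCP at clamp y ≈ −165. Shift and lower.

servo_tool:
  steps: "0 -3 10 0 -1; 0 -3 25 0 -1; 0 -3 40 0 -1; 0 -3 50 0 -1; 0 -3 56 0 -1; 0 -3 58 0 -1; 0 -3 58 0 -1; 0 -3 58 0 -1"

```text
time: 16.92
ee_pos: [0.5943, -0.0332, -0.0005]
eef_rot: [-2.497, 1.906, -0.002]
contact_force: [0.2, -0.6, -0.2]
width: 0.0404
finger_force: 62.4
```

servo_tool:
  steps: "0 0 1 0 -1; 0 0 2 0 -1; 0 0 2 0 -1; 0 0 2 0 -1"

```text
time: 17.25
ee_pos: [0.5939, -0.033, -0.0028]
eef_rot: [-2.498, 1.905, -0.001]
contact_force: [-0.7, -0.5, -1.3]
width: 0.041
finger_force: 62.4
```

servo_tool:
  steps: "0 1 1 0 -1; 0 1 2 0 -1; 0 1 2 0 -1; 0 1 2 0 -1"

```text
time: 17.58
ee_pos: [0.5927, -0.0333, -0.0052]
eef_rot: [2.498, -1.906, -0.0]
contact_force: [-0.5, 0.4, -0.1]
width: 0.0406
finger_force: 62.6
```

servo_tool:
  steps: "0 0 1 0 -1; 0 0 1 0 -1; 0 0 1 0 -1; 0 0 1 0 -1"

```text
time: 17.92
ee_pos: [0.5928, -0.0333, -0.0053]
eef_rot: [2.498, -1.905, -0.0]
contact_force: [-3.1, -0.2, 4.9]
width: 0.0405
finger_force: 63.1
```

```bash
python3 - <<'E'
from h import *
s=robot.state();T=R.from_rotvec(s['eef_rot']).as_matrix()
print(s['ee_pos'],s['contact_force'],yaw(T[:,0]))
im,K,A,o=look('wrist','pics/w6.png');v=im.max(2)
for r in range(60,200,8):
    q=np.nonzero(v[r,150:360]<50)[0]+150
    if len(q)>20:
        tl,tr=totool(cast((q.min(),r),.022,K,A,o)),totool(cast((q.max(),r),.022,K,A,o));print(r,q.min(),q.max(),tl,tr,(tl+tr)[:2]/2)
g=cv2.cvtColor(im,cv2.COLOR_RGB2HSV).astype(int)
for r in range(180,250,10):
    q=np.nonzero((g[r,200:310,1]<60)&(g[r,200:310,2]>110))[0]+200
    if len(q)>20:print(r,q.min(),q.max(),totool(cast((q.min(),r),.038,K,A,o)),totool(cast((q.max(),r),.038,K,A,o)))
E
```

```text
[ 0.59282825 -0.03325725 -0.00533957] [-3.07573762 -0.16305847  4.85683825] -74.67659455406094
180 198 315 [ 35.5 -32.1 -27.3] [ 35.5  32.1 -27.3] [35.5  0. ]
188 199 314 [ 30.9 -31.9 -27.3] [ 30.9  31.9 -27.3] [30.9  0. ]
196 199 314 [ 26.2 -32.2 -27.3] [ 26.2  32.2 -27.3] [26.2  0. ]
220 222 290 [ 18.8 -17.7 -43.3] [ 18.7  17.1 -43.3]
230 217 295 [ 13.2 -20.5 -43.3] [ 13.1  19.9 -43.3]
240 218 294 [  7.4 -20.2 -43.3] [  7.4  19.6 -43.3]
```

Centred exactly, with the bed contact felt. Ease up 1 mm and slide 76 mm towards the stop.

servo_tool:
  steps: "0 0 -1 0 -1; -6 0 -1 0 -1; -13 0 -1 0 -1; -20 0 -1 0 -1; -27 0 -1 0 -1; -34 0 -1 0 -1; -41 0 -1 0 -1; -48 0 -1 0 -1; -48 0 -1 0 -1"

```text
time: 18.72
ee_pos: [0.5794, 0.0146, -0.0053]
eef_rot: [2.499, -1.904, -0.001]
contact_force: [0.1, 0.5, -0.2]
width: 0.0405
finger_force: 62.4
```

servo_tool:
  steps: "-6 0 0 0 -1; -12 0 0 0 -1; -18 0 0 0 -1; -24 0 0 0 -1; -28 0 0 0 -1; -28 0 0 0 -1; -28 0 0 0 -1"

```text
time: 19.3
ee_pos: [0.5726, 0.0403, -0.0051]
eef_rot: [2.498, -1.905, 0.0]
contact_force: [0.2, 0.4, -0.4]
width: 0.0405
finger_force: 62.4
```

servo_tool:
  steps: "0 0 0 0 1; 0 0 0 0 1; 0 0 0 0 1; 0 0 0 0 1; 0 0 0 0 1; 0 0 0 0 1; 0 0 0 0 1; 0 0 -10 0 1; 0 0 -25 0 1; 0 0 -40 0 1; 0 0 -40 0 1; 0 0 -40 0 1"

```text
time: 20.3
ee_pos: [0.5738, 0.0399, 0.0362]
eef_rot: [-2.497, 1.905, -0.004]
contact_force: [0.2, -0.4, 0.2]
width: 0.0855
finger_force: 0.0
```

servo_tool:
  steps: "15 0 0 0 -1; 30 0 0 0 -1; 45 0 0 0 -1; 54 0 0 0 -1; 54 0 0 0 -1; 54 0 0 0 -1; 54 0 0 0 -1; 54 0 0 0 -1; 54 0 0 0 -1; 54 0 0 0 -1; 54 0 0 0 -1; 54 0 0 0 -1"

```text
time: 21.3
ee_pos: [0.587, -0.0118, 0.035]
eef_rot: [-2.498, 1.905, -0.0]
contact_force: [0.2, -0.4, -0.4]
width: 0.0001
finger_force: 0.0
```

```bash
python3 - <<'E'
from h import *
s=robot.state();print(s['ee_pos'],s['width'])
im,K,A,o=look('wrist','pics/w7.png')
g=cv2.cvtColor(im,cv2.COLOR_RGB2HSV).astype(int)
for r in range(200,384,8):
    q=np.nonzero((g[r,150:360,1]<60)&(g[r,150:360,2]>110))[0]+150
    d=np.nonzero(im[r].max(1)[100:400]<50)[0]+100
    print(r,(q.min(),q.max(),len(q),totool(cast((q.min(),r),.038,K,A,o))[:2],totool(cast((q.max(),r),.038,K,A,o))[:2]) if len(q)>5 else '', (d.min(),d.max()) if len(d) else '')
E
```

```text
[ 0.58696188 -0.011773    0.03496828] 0.00010685843757425734
200  (np.int64(212), np.int64(301))
208  (np.int64(212), np.int64(300))
216  (np.int64(212), np.int64(300))
224  (np.int64(213), np.int64(299))
232  (np.int64(213), np.int64(299))
240  (np.int64(214), np.int64(299))
248  (np.int64(214), np.int64(298))
256 (np.int64(211), np.int64(265), 12, array([-26.8, -32.1]), array([-26.9,   6. ])) (np.int64(215), np.int64(298))
264  (np.int64(216), np.int64(320))
272  (np.int64(193), np.int64(339))
280  (np.int64(198), np.int64(354))
288  (np.int64(199), np.int64(369))
296  (np.int64(200), np.int64(384))
304 (np.int64(251), np.int64(261), 11, array([-67.8,  -4.2]), array([-67.8,   3.3])) (np.int64(114), np.int64(399))
312 (np.int64(164), np.int64(261), 16, array([-75. , -70.2]), array([-75.1,   3.4])) (np.int64(100), np.int64(399))
320 (np.int64(159), np.int64(262), 17, array([-82.5, -74.8]), array([-82.6,   4.2])) (np.int64(114), np.int64(399))
328  (np.int64(132), np.int64(399))
336  (np.int64(100), np.int64(399))
344  (np.int64(100), np.int64(399))
352  (np.int64(109), np.int64(399))
360  (np.int64(111), np.int64(399))
368  (np.int64(112), np.int64(399))
376  (np.int64(100), np.int64(399))
```

servo_tool:
  steps: "0 0 12 0 -1; 0 0 24 0 -1; 0 0 32 0 -1; 0 0 34 0 -1; 0 0 34 0 -1; -8 0 34 0 -1; -14 0 34 0 -1; -18 0 34 0 -1; -18 0 34 0 -1; -18 0 34 0 -1"

```text
time: 22.18
ee_pos: [0.5824, 0.0058, 0.0013]
eef_rot: [-2.498, 1.904, -0.001]
contact_force: [0.4, -0.4, 0.1]
width: -0.0001
finger_force: 0.0
```

servo_tool:
  steps: "-3 0 0 0 -1; -6 0 0 0 -1; -9 0 0 0 -1; -12 0 0 0 -1; -14 0 0 0 -1; -14 0 0 0 -1; -14 0 0 0 -1"

```text
time: 22.77
ee_pos: [0.5782, 0.0191, 0.0007]
eef_rot: [2.498, -1.905, -0.001]
contact_force: [-0.4, 0.1, 0.4]
width: 0.0001
finger_force: 0.0
```

servo_tool:
  steps: "-1 0 0 0 -1; -2 0 0 0 -1; -3 0 0 0 -1; -3 0 0 0 -1; -3 0 0 0 -1"

```text
time: 23.18
ee_pos: [0.5776, 0.0218, 0.0009]
eef_rot: [2.498, -1.905, -0.0]
contact_force: [0.4, 0.6, 0.4]
width: -0.0
finger_force: 0.0
```

servo_tool:
  steps: "-1 0 0 0 -1; -2 0 0 0 -1; -3 0 0 0 -1; -3 0 0 0 -1; -3 0 0 0 -1"

```text
time: 23.6
ee_pos: [0.5769, 0.0247, 0.0009]
eef_rot: [-2.498, 1.905, 0.0]
contact_force: [0.2, 0.0, -0.4]
width: -0.0001
finger_force: 0.0
```

servo_tool:
  steps: "-1 0 0 0 -1; -2 0 0 0 -1; -2 0 0 0 -1; -2 0 0 0 -1"

```text
time: 23.93
ee_pos: [0.5765, 0.0265, 0.001]
eef_rot: [-2.498, 1.905, -0.0]
contact_force: [1.0, -0.9, -0.9]
width: 0.0001
finger_force: 0.4
```

servo_tool:
  steps: "-1 0 0 0 -1; -2 0 0 0 -1; -2 0 0 0 -1; -2 0 0 0 -1"

```text
time: 24.27
ee_pos: [0.5769, 0.0267, 0.0014]
eef_rot: [2.497, -1.905, 0.005]
contact_force: [2.1, -7.1, -1.3]
width: 0.0001
finger_force: 3.6
```

The handset rests against the stop: the force came up at TCP clamp y ≈ −104 mm, as predicted. Back off, rise, and go above the handle while turning the tool.

servo_tool:
  steps: "10 0 0 0 -1; 25 0 -5 0 -1; 30 0 -30 0 -1; 30 0 -70 0 0; 30 0 -110 0 0; 30 0 -150 0 0; 30 0 -190 0 0; 30 0 -200 0 0; 30 0 -200 0 0; 30 0 -200 0 0"

```text
time: 25.1
ee_pos: [0.584, -0.0011, 0.2012]
eef_rot: [-2.497, 1.906, -0.001]
contact_force: [0.9, -0.9, -1.3]
width: 0.0428
finger_force: 0.0
```

```bash
python3 - <<'E'
from h import *
s=robot.state();print(s['ee_pos'],s['width'],s['joint_positions'].round(2))
im,K,A,o=look('scene');g=cv2.cvtColor(im,cv2.COLOR_RGB2HSV).astype(int)
# crop of the clamp, top and scene side by side
t,_,_,_=look('top')
a=cv2.resize(im[195:300,155:270],(440,400),interpolation=cv2.INTER_CUBIC);b=cv2.resize(t[150:220,140:210],(360,360),interpolation=cv2.INTER_CUBIC)
c=np.zeros((400,800,3),np.uint8);c[:,:440]=a;c[:360,440:]=b;cv2.imwrite('pics/m8.png',c[...,::-1])
E
```

```text
[ 0.58404227 -0.00108533  0.20122126] 0.042753603146600996 [-0.21  0.18  1.58  0.    1.38  2.67]
```

servo_tool:
  steps: "-12 0 0 -7 0; -24 0 0 -14 0; -36 0 0 -21 0; -48 0 0 -28 0; -60 1 0 -35 0; -72 1 0 -42 0; -84 1 0 -49 0; -96 1 0 -56 0; -108 1 0 -63 0; -120 2 0 -70 0; -132 2 0 -77 0; -134 2 0 -84 0"

```text
time: 26.2
ee_pos: [0.5444, 0.1297, 0.1982]
eef_rot: [-3.129, -0.267, 0.008]
contact_force: [0.7, 0.5, 0.3]
width: 0.0427
finger_force: 0.0
```

servo_tool:
  steps: "0 0 0 -7 0; 0 0 0 -14 0; 0 0 0 -21 0; 0 0 0 -28 0; 0 0 0 -35 0; 0 0 0 -42 0; 0 0 0 -49 0; 0 0 0 -56 0; 0 0 0 -63 0; 0 0 0 -70 0; 0 0 0 -77 0; 0 0 0 -84 0"

```text
time: 27.2
ee_pos: [0.545, 0.1281, 0.1982]
eef_rot: [-2.147, -2.289, 0.005]
contact_force: [-0.3, 0.5, 0.2]
width: 0.0427
finger_force: 0.0
```

servo_tool:
  steps: "0 0 0 -7 0; 0 0 0 -14 0; 0 0 0 -21 0; 0 0 0 -28 0; 0 0 0 -35 0; 0 0 0 -42 0; 0 0 0 -47 0; 0 0 0 -47 0; 0 0 0 -47 0; 0 0 0 -47 0"

```text
time: 28.03
ee_pos: [0.5458, 0.1282, 0.1996]
eef_rot: [-1.069, -2.952, 0.001]
contact_force: [-0.4, 0.3, -0.4]
width: 0.0423
finger_force: 0.0
```

```bash
python3 - <<'E'
from h import *
s=robot.state();T=R.from_rotvec(s['eef_rot']).as_matrix();print(s['ee_pos'],yaw(T[:,0]),s['width'],s['joint_positions'].round(2))
im,K,A,o=look('wrist','pics/w9.png')
g=cv2.cvtColor(im,cv2.COLOR_RGB2HSV).astype(int)
m=((g[...,1]<40)&(g[...,2]>100)).astype(np.uint8)
for c in cv2.findContours(m,0,1)[0]:
    if cv2.contourArea(c)>150:
        r=cv2.minAreaRect(c);print(np.round(r[0]),np.round(r[1]),round(r[2],1),totool(cast(r[0],.178,K,A,o)))
E
```

```text
[0.54580494 0.1281772  0.19962511] 140.18816769324798 0.04225672531047624 [ 0.02  0.13  1.64  0.    1.37 -0.86]
[491. 269.] [60. 40.] 90.0 [-53.5 193.4  21.7]
[242. 238.] [35. 47.] 85.7 [-25.1 -10.8  22. ]
[256. 182.] [42. 14.] 90.0 [21.   0.3 22. ]
[278. 196.] [107. 111.] 30.3 [ 9.7 17.1 22. ]
[413. 228.] [167. 267.] 69.3 [-16.9 123.   21.8]
[489.  55.] [46. 92.] 38.7 [106.1 151.1  22. ]
[354.  18.] [37. 79.] 90.0 [127.1  62.   22.1]
```

Last picture: the check of the handset on the bed, with the wrist view over the handle.

```bash
python3 - <<'E'
import cv2,numpy as np
a=cv2.imread('pics/m8.png');b=cv2.imread('pics/w9.png')
c=np.zeros((600,800,3),np.uint8);c[:300,:600]=cv2.resize(a,(600,300));c[300:,:400]=cv2.resize(b,(400,300));c[300:,400:]=cv2.resize(b[130:290,150:363],(400,300))
cv2.imwrite('pics/m10.png',c)
E
```

```text
(no output)
```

View pics/m10.png

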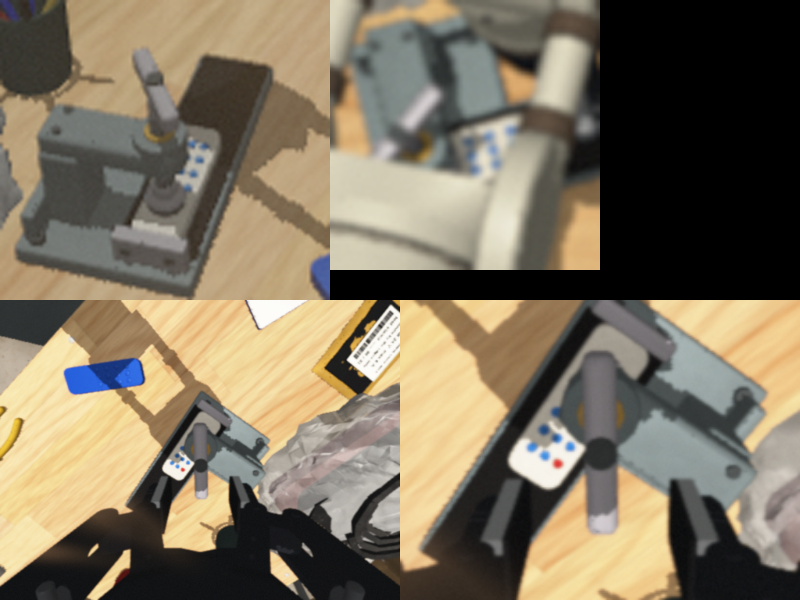

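The handset lies buttons up, square on the bed, under the foot and against the stop. The bar in the wrist image is parallel to tool x at column 256.5, rows 158–254, with its hub at row ~213.

```bash
python3 - <<'E'
from h import *
_,K,A,o=look('wrist')
for v in(158,213,254):
    P=cast((256.5,v),.178,K,A,o);print(v,P.round(4),totool(P))
E
```

```text
158 [0.5168 0.1536 0.178 ] [38.8  0.7 22.3]
213 [0.5497 0.1262 0.178 ] [-4.   0.7 22.3]
254 [0.5771 0.1033 0.178 ] [-39.8   0.7  22.2]
```

servo_tool:
  steps: "-2 1 15 0 0; -2.5 1 30 0 0; -2.5 1 45 0 0; -2.5 1 58 0 0; -2.5 1 67 0 0; -2.5 1 72 0 0; -2.5 1 72 0 0; -2.5 1 72 0 0; -2.5 1 72 0 0"

```text
time: 28.88
ee_pos: [0.5498, 0.1275, 0.1299]
eef_rot: [1.066, 2.954, 0.001]
contact_force: [-1.1, -0.3, 0.1]
width: 0.0428
finger_force: 0.0
```

servo_tool:
  steps: "0 0 0 0 -1; 0 0 0 0 -1; 0 0 0 0 -1; 0 0 0 0 -1; 0 0 0 0 -1; 0 0 0 0 -1; 0 0 0 0 -1; 0 0 0 0 -1"

```text
time: 29.55
ee_pos: [0.5487, 0.1265, 0.1298]
eef_rot: [-1.066, -2.955, 0.003]
contact_force: [-4.5, -3.5, 4.9]
width: 0.0127
finger_force: 59.0
```

```bash
cat > st.py <<'E'
from h import *
s=robot.state();T=R.from_rotvec(s['eef_rot']).as_matrix();print(s['ee_pos'].round(4),'yaw',yaw(T[:,0]).round(2),'F',s['contact_force'].round(1),'Ftool',(T.T@s['contact_force']).round(1),'M',s['torque'].round(3),s['width'].round(4),s['finger_force'],'q6',s['joint_positions'][5].round(2))
E
python3 st.py
```

```text
Traceback (most recent call last):
  File "st.py", line 2, in <module>
    s=robot.state();T=R.from_rotvec(s['eef_rot']).as_matrix();print(s['ee_pos'].round(4),'yaw',yaw(T[:,0]).round(2),'F',s['contact_force'].round(1),'Ftool',(T.T@s['contact_force']).round(1),'M',s['torque'].round(3),s['width'].round(4),s['finger_force'],'q6',s['joint_positions'][5].round(2))
                                                                                                                                                                                                                       ^^^^^^^^^^^^^^^^
AttributeError: 'float' object has no attribute 'round'
```

Gripped. Turn clockwise while sinking 0.07 mm/deg.

servo_tool:
  steps: "0 -1 0 0 -1; 0 -1 0.3 5 -1; 0 -1 0.7 10 -1; 0 -1 1.0 15 -1; 0 -1 1.4 20 -1; 0 -1 1.7 25 -1; 0 -1 2.1 30 -1; 0 -1 2.1 30 -1; 0 -1 2.1 30 -1"

```text
time: 30.3
ee_pos: [0.5485, 0.1264, 0.1277]
eef_rot: [1.794, 2.578, -0.0]
contact_force: [-3.7, -0.8, 5.6]
width: 0.013
finger_force: 59.1
```

```bash
sed -i "s/s\['width'\].round(4)/round(s['width'],4)/" st.py; python3 st.py
```

```text
[0.5485 0.1264 0.1277] yaw 110.33 F [-3.7 -0.8  5.6] Ftool [ 0.5 -3.8 -5.6] M [-0.295  0.485 -0.237] 0.013 59.05229238909669 q6 -0.34
```

servo_tool:
  steps: "0 -0.5 0.3 5 -1; 0 -0.5 0.7 10 -1; 0 -0.5 1.0 15 -1; 0 -0.5 1.4 20 -1"

```text
time: 30.63
ee_pos: [0.5484, 0.1263, 0.1263]
eef_rot: [2.218, 2.224, 0.001]
contact_force: [-2.6, -1.1, 4.8]
width: 0.0127
finger_force: 59.1
```

```bash
python3 st.py
```

```text
[0.5484 0.1263 0.1263] yaw 90.15 F [-2.6 -1.1  4.8] Ftool [-1.1 -2.6 -4.8] M [-0.247  0.388  0.185] 0.0127 59.05104642442893 q6 0.01
```

servo_tool:
  steps: "0 0 0.3 5 -1; 0 0 0.7 10 -1; 0 0 1.0 15 -1; 0 0 1.4 20 -1"

```text
time: 30.97
ee_pos: [0.5483, 0.1263, 0.1249]
eef_rot: [2.57, 1.805, 0.001]
contact_force: [-2.0, -1.7, 6.1]
width: 0.0126
finger_force: 59.1
```

```bash
python3 st.py
```

```text
[0.5483 0.1263 0.1249] yaw 70.15 F [-2.  -1.7  6.1] Ftool [-2.2 -1.3 -6.1] M [-0.199  0.466  0.211] 0.0126 59.09062578517478 q6 0.36
```

servo_tool:
  steps: "0 0 0.3 5 -1; 0 0 0.7 10 -1; 0 0 1.0 15 -1"

```text
time: 31.22
ee_pos: [0.5482, 0.1264, 0.1239]
eef_rot: [2.784, 1.454, 0.001]
contact_force: [-2.4, -1.0, 5.0]
width: 0.0128
finger_force: 59.0
```

```bash
python3 st.py
```

```text
[0.5482 0.1264 0.1239] yaw 55.15 F [-2.4 -1.   5. ] Ftool [-2.1 -1.4 -5. ] M [-0.172  0.439  0.166] 0.0128 59.03177664731629 q6 0.62
```

Running free at about 0.18 N m, as stated. Touch is expected about here.

servo_tool:
  steps: "0 0 0.3 5 -1; 0 0 0.7 10 -1; 0 0 1.0 15 -1"

```text
time: 31.47
ee_pos: [0.5481, 0.1265, 0.1229]
eef_rot: [2.95, 1.078, 0.001]
contact_force: [-2.7, -1.0, 5.8]
width: 0.0127
finger_force: 59.1
```

```bash
python3 st.py
```

```text
[0.5481 0.1265 0.1229] yaw 40.16 F [-2.7 -1.   5.8] Ftool [-2.7 -1.  -5.8] M [-0.165  0.456  0.201] 0.0127 59.050849311752245 q6 0.88
```

servo_tool:
  steps: "0 0 0.3 5 -1; 0 0 0.7 10 -1; 0 0 1.0 15 -1"

```text
time: 31.72
ee_pos: [0.5481, 0.1265, 0.1218]
eef_rot: [3.066, 0.684, 0.001]
contact_force: [-2.9, -0.1, 4.4]
width: 0.0129
finger_force: 59.1
```

```bash
python3 st.py
```

```text
[0.5481 0.1265 0.1218] yaw 25.16 F [-2.9 -0.1  4.4] Ftool [-2.7 -1.1 -4.4] M [-0.062  0.446  0.239] 0.0129 59.0677825442981 q6 1.14
```

servo_tool:
  steps: "0 0 0.3 5 -1; 0 0 0.7 10 -1"

```text
time: 31.88
ee_pos: [0.5481, 0.1266, 0.1212]
eef_rot: [3.114, 0.415, 0.001]
contact_force: [-3.0, -0.4, 5.2]
width: 0.0127
finger_force: 59.2
```

```bash
python3 st.py
```

```text
[0.5481 0.1266 0.1212] yaw 15.17 F [-3.  -0.4  5.2] Ftool [-3.1 -0.4 -5.2] M [-0.065  0.493  0.219] 0.0127 59.15897195111029 q6 1.32
```

servo_tool:
  steps: "0 0 0.2 3 -1"

```text
time: 31.97
ee_pos: [0.5481, 0.1266, 0.121]
eef_rot: [-3.124, -0.333, -0.001]
contact_force: [-2.5, -0.3, 5.6]
width: 0.0128
finger_force: 59.1
```

```bash
python3 st.py
```

```text
[0.5481 0.1266 0.121 ] yaw 12.18 F [-2.5 -0.3  5.6] Ftool [-2.5 -0.2 -5.6] M [-0.065  0.505  0.183] 0.0128 59.12445403751917 q6 1.37
```

servo_tool:
  steps: "0 0 0.2 3 -1"

```text
time: 32.05
ee_pos: [0.5481, 0.1266, 0.1208]
eef_rot: [-3.131, -0.254, -0.001]
contact_force: [-2.0, -0.4, 5.8]
width: 0.0127
finger_force: 59.1
```

```bash
python3 st.py
```

```text
[0.5481 0.1266 0.1208] yaw 9.26 F [-2.  -0.4  5.8] Ftool [-2.   0.1 -5.8] M [-0.108  0.501  0.258] 0.0127 59.1211631835904 q6 1.42
```

The torque readings are noisy, so I'll ease back 16° and retake the same arc, sampling more often.

servo_tool:
  steps: "0 0 -0.4 -6 -1; 0 0 -0.8 -12 -1; 0 0 -1.1 -16 -1; 0 0 -0.8 -12 -1; 0 0 -0.5 -8 -1"

```text
time: 32.47
ee_pos: [0.548, 0.1266, 0.1213]
eef_rot: [3.106, 0.471, 0.001]
contact_force: [-3.6, -0.0, 5.8]
width: 0.0126
finger_force: 59.2
```

```bash
python3 st.py
```

```text
[0.548  0.1266 0.1213] yaw 17.24 F [-3.6 -0.   5.8] Ftool [-3.5 -1.  -5.8] M [-0.032  0.488  0.182] 0.0126 59.16300615761429 q6 1.28
```

servo_tool:
  steps: "0 0 0.2 3 -1"

```text
time: 32.55
ee_pos: [0.5481, 0.1266, 0.1211]
eef_rot: [3.117, 0.389, 0.001]
contact_force: [-3.3, -0.5, 5.3]
width: 0.013
finger_force: 59.1
```

```bash
python3 st.py
```

```text
[0.5481 0.1266 0.1211] yaw 14.22 F [-3.3 -0.5  5.3] Ftool [-3.3 -0.4 -5.3] M [-0.079  0.485  0.29 ] 0.013 59.149225348373875 q6 1.33
```

servo_tool:
  steps: "0 0 0.2 3 -1"

```text
time: 32.63
ee_pos: [0.5481, 0.1266, 0.1209]
eef_rot: [-3.126, -0.308, -0.001]
contact_force: [-2.9, -0.9, 5.0]
width: 0.0127
finger_force: 59.1
```

```bash
python3 st.py
```

```text
[0.5481 0.1266 0.1209] yaw 11.26 F [-2.9 -0.9  5. ] Ftool [-3.   0.3 -5. ] M [-0.106  0.502  0.235] 0.0127 59.14784872555174 q6 1.39
```

servo_tool:
  steps: "0 0 0.2 3 -1"

```text
time: 32.72
ee_pos: [0.548, 0.1266, 0.1207]
eef_rot: [-3.133, -0.226, -0.001]
contact_force: [-2.1, -0.4, 5.9]
width: 0.013
finger_force: 59.1
```

```bash
python3 st.py
```

```text
[0.548  0.1266 0.1207] yaw 8.27 F [-2.1 -0.4  5.9] Ftool [-2.2  0.  -5.9] M [-0.098  0.511  0.197] 0.013 59.148532203398645 q6 1.44
```

servo_tool:
  steps: "0 0 0.2 3 -1"

```text
time: 32.8
ee_pos: [0.548, 0.1267, 0.1205]
eef_rot: [-3.138, -0.144, -0.001]
contact_force: [-3.1, 0.4, 5.2]
width: 0.0129
finger_force: 59.1
```

```bash
python3 st.py
```

```text
[0.548  0.1267 0.1205] yaw 5.27 F [-3.1  0.4  5.2] Ftool [-3.  -0.7 -5.2] M [-0.041  0.48   0.281] 0.0129 59.14869061438367 q6 1.49
```

Torque averages about 0.24 now against 0.19 running free. I'll repeat the arc using the cleaner joint-6 effort to confirm the stiffening slope.

servo_tool:
  steps: "0 0 -0.4 -6 -1; 0 0 -0.8 -12 -1; 0 0 -1.2 -18 -1; 0 0 -1.7 -24 -1; 0 0 -2.1 -30 -1; 0 0 -2.5 -36 -1; 0 0 -2.8 -40 -1; 0 0 -2.6 -37 -1; 0 0 -2.4 -34 -1; 0 0 -2.2 -31 -1"

```text
time: 33.63
ee_pos: [0.5481, 0.1265, 0.1226]
eef_rot: [2.985, 0.977, 0.001]
contact_force: [-1.7, -0.3, 5.1]
width: 0.0129
finger_force: 59.0
```

```bash
echo "print('eff',s['effort'][5].round(4), 'Mz',s['torque'][2].round(3),'v6',s['joint_velocities'][5].round(3))" >> st.py; python3 st.py|tail -1
```

```text
eff -0.4745 Mz 0.197 v6 0.623
```

servo_tool:
  steps: "0 0 0.2 3 -1; 0 0 0.4 6 -1"

```text
time: 33.8
ee_pos: [0.5481, 0.1265, 0.1222]
eef_rot: [3.032, 0.82, 0.001]
contact_force: [-2.1, -1.0, 5.5]
width: 0.0127
finger_force: 59.0
```

```bash
python3 st.py|tail -1
```

```text
eff -0.4534 Mz 0.178 v6 0.622
```

servo_tool:
  steps: "0 0 0.2 3 -1; 0 0 0.4 6 -1"

```text
time: 33.97
ee_pos: [0.5481, 0.1265, 0.1218]
eef_rot: [3.071, 0.66, 0.001]
contact_force: [-2.6, 0.4, 4.8]
width: 0.013
finger_force: 59.0
```

```bash
python3 st.py|tail -1
```

```text
eff -0.4405 Mz 0.188 v6 0.624
```

servo_tool:
  steps: "0 0 0.2 3 -1; 0 0 0.4 6 -1"

```text
time: 34.13
ee_pos: [0.5481, 0.1266, 0.1214]
eef_rot: [3.102, 0.499, 0.001]
contact_force: [-2.4, -1.0, 4.4]
width: 0.0127
finger_force: 59.0
```

```bash
python3 st.py|tail -1
```

```text
eff -0.4276 Mz 0.216 v6 0.621
```

servo_tool:
  steps: "0 0 0.2 3 -1; 0 0 0.4 6 -1"

```text
time: 34.3
ee_pos: [0.548, 0.1266, 0.121]
eef_rot: [-3.124, -0.336, -0.001]
contact_force: [-3.2, -0.4, 4.4]
width: 0.0127
finger_force: 59.0
```

```bash
python3 st.py
```

```text
[0.548  0.1266 0.121 ] yaw 12.27 F [-3.2 -0.4  4.4] Ftool [-3.2 -0.2 -4.4] M [-0.002  0.468  0.297] 0.0127 59.045712944353 q6 1.37
eff -0.4147 Mz 0.297 v6 0.622
```

The effort changes steadily by 0.0129 per 6° (0.123 N m/rad), so the clamp is biting. To find the knee (first touch) exactly, I'll back off 60° and retighten while sampling.

servo_tool:
  steps: "0 0 -0.45 -6.5 -1; 0 0 -0.9 -13 -1; 0 0 -1.35 -19.5 -1; 0 0 -1.8 -26 -1; 0 0 -2.25 -32.5 -1; 0 0 -2.7 -39 -1; 0 0 -3.15 -45.5 -1; 0 0 -3.6 -52 -1; 0 0 -4.05 -58 -1; 0 0 -4.5 -64 -1; 0 0 -4.3 -61 -1; 0 0 -4.1 -58 -1"

```text
time: 35.3
ee_pos: [0.5483, 0.1263, 0.125]
eef_rot: [2.568, 1.808, 0.001]
contact_force: [-1.5, -1.9, 3.3]
width: 0.0125
finger_force: 58.8
```

servo_tool:
  steps: "0 0 0.2 3 -1; 0 0 0.4 6 -1"

```text
time: 35.47
ee_pos: [0.5482, 0.1264, 0.1245]
eef_rot: [2.66, 1.67, 0.001]
contact_force: [-1.1, -0.9, 3.3]
width: 0.013
finger_force: 58.8
```

```bash
python3 st.py|cut -c1-50
```

```text
[0.5482 0.1264 0.1245] yaw 64.25 F [-1.1 -0.9  3.3
eff -0.498 Mz 0.151 v6 0.622
```

servo_tool:
  steps: "0 0 0.2 3 -1; 0 0 0.4 6 -1"

```text
time: 35.63
ee_pos: [0.5482, 0.1264, 0.1241]
eef_rot: [2.744, 1.529, 0.001]
contact_force: [-1.5, -0.4, 2.6]
width: 0.0127
finger_force: 58.8
```

```bash
python3 st.py|cut -c1-50
```

```text
[0.5482 0.1264 0.1241] yaw 58.25 F [-1.5 -0.4  2.6
eff -0.4974 Mz 0.157 v6 0.623
```

servo_tool:
  steps: "0 0 0.2 3 -1; 0 0 0.4 6 -1"

```text
time: 35.8
ee_pos: [0.5482, 0.1264, 0.1237]
eef_rot: [2.82, 1.383, 0.001]
contact_force: [-2.1, -0.5, 3.0]
width: 0.0122
finger_force: 58.8
```

```bash
python3 st.py|cut -c1-50
```

```text
[0.5482 0.1264 0.1237] yaw 52.25 F [-2.1 -0.5  3. 
eff -0.4973 Mz 0.175 v6 0.623
```

servo_tool:
  steps: "0 0 0.2 3 -1; 0 0 0.4 6 -1"

```text
time: 35.97
ee_pos: [0.5481, 0.1264, 0.1233]
eef_rot: [2.889, 1.234, 0.001]
contact_force: [-2.5, -2.0, 2.9]
width: 0.0128
finger_force: 58.8
```

```bash
python3 st.py|cut -c1-50
```

```text
[0.5481 0.1264 0.1233] yaw 46.25 F [-2.5 -2.   2.9
eff -0.483 Mz 0.146 v6 0.622
```

servo_tool:
  steps: "0 0 0.2 3 -1; 0 0 0.4 6 -1"

```text
time: 36.13
ee_pos: [0.5481, 0.1265, 0.1229]
eef_rot: [2.949, 1.081, 0.001]
contact_force: [-1.8, -1.4, 3.8]
width: 0.0127
finger_force: 58.8
```

```bash
python3 st.py|cut -c1-50
```

```text
[0.5481 0.1265 0.1229] yaw 40.25 F [-1.8 -1.4  3.8
eff -0.4701 Mz 0.189 v6 0.623
```

servo_tool:
  steps: "0 0 0.2 3 -1; 0 0 0.4 6 -1"

```text
time: 36.3
ee_pos: [0.5481, 0.1265, 0.1225]
eef_rot: [3.002, 0.925, 0.001]
contact_force: [-1.8, -0.5, 3.3]
width: 0.0127
finger_force: 58.9
```

```bash
python3 st.py|cut -c1-50
```

```text
[0.5481 0.1265 0.1225] yaw 34.26 F [-1.8 -0.5  3.3
eff -0.4574 Mz 0.238 v6 0.622
```

A clear knee: first touch is at yaw ≈ 52.7°, so 45° past that is yaw ≈ 7.7°, another 26.5°. Then release and rise.

servo_tool:
  steps: "0 0 0.35 5 -1; 0 0 0.7 10 -1; 0 0 1.05 15 -1; 0 0 1.4 20 -1; 0 0 1.6 24 -1; 0 0 1.8 26.5 -1; 0 0 1.8 26.5 -1; 0 0 1.8 26.5 -1"

```text
time: 36.97
ee_pos: [0.548, 0.1266, 0.1206]
eef_rot: [-3.134, -0.217, -0.001]
contact_force: [-2.8, -0.3, 4.9]
width: 0.0125
finger_force: 59.0
```

```bash
python3 st.py
```

```text
[0.548  0.1266 0.1206] yaw 7.91 F [-2.8 -0.3  4.9] Ftool [-2.8 -0.1 -4.9] M [-0.008  0.444 -0.089] 0.0125 59.006305562797934 q6 1.44
eff -0.0614 Mz -0.089 v6 -0.0
```

servo_tool:
  steps: "0 0 0 0 0; 0 0 0 0 0; 0 0 0 0 0; 0 0 0 0 0; 0 0 0 0 0; 0 0 0 0 0; 0 0 -10 0 0; 0 0 -30 0 0; 0 0 -60 0 0; 0 0 -90 0 0; 0 0 -90 0 0; 0 0 -90 0 0"

```text
time: 37.97
ee_pos: [0.5497, 0.1265, 0.2134]
eef_rot: [3.134, 0.214, 0.009]
contact_force: [-0.5, -0.4, -1.0]
width: 0.0425
finger_force: 0.0
```

```bash
python3 - <<'E'
from h import *
exec(open('st.py').read())
im,K,A,o=look('wrist','pics/w11.png');g=cv2.cvtColor(im,cv2.COLOR_RGB2HSV).astype(int)
# crossbar direction in view: column centre per row near the middle
for r in range(150,260,12):
    q=np.nonzero((g[r,225:290,1]<40)&(g[r,225:290,2]>70)&(g[r,225:290,2]<200))[0]+225
    print(r,(q.min(),q.max()) if len(q) else '')
E
```

```text
[0.5497 0.1265 0.2134] yaw 7.82 F [-0.5 -0.4 -1. ] Ftool [-0.6  0.3  1. ] M [-0.022  0.002 -0.039] 0.0425 0.0 q6 1.45
eff -0.0001 Mz -0.039 v6 -0.001
150 (np.int64(227), np.int64(270))
162 (np.int64(225), np.int64(288))
174 (np.int64(225), np.int64(289))
186 (np.int64(225), np.int64(273))
198 (np.int64(243), np.int64(268))
210 (np.int64(249), np.int64(262))
222 (np.int64(250), np.int64(262))
234 (np.int64(250), np.int64(262))
246 
258
```

The gripper is clear and the bar stayed where it was left. Handing in.

```bash
python3 -c "
from rig import robot
print(robot.hand_in())"
```

```text
the job is handed in; nothing more can be done
None
```

The handset lies buttons up against the end stop, clamped about an eighth of a turn past first touch, and the arm is clear; I handed the job in at 38 s and no verdict was shown. While finding first touch I backed the handle off about 60° past touch and retightened it.

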